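# Drive the stop pin home, then hold the cast lever level over its fixture

### The job

Drive the fixture's brass stop pin fully home with the mallet, not with fingers or lever, and put the mallet back down on the bench. Then lift the green cast lever by its balance point, not by its middle or ends, and hold it level about 6 cm above the fixture's seats, the bore of its thick end straight over the locating post and its small eye straight over the dowel. Finish while still holding it there in the gripper, and leave the jar, the bolt box and the nut where they are.

Things in the scene. Friction and masses are not known exactly. Their poses are not given: they have to be found in the camera images.
- fixture: Fixed blue base plate 250 x 90 x 20 mm with two steel seats and, in the middle, a dark round guide (32 mm across, top 38 mm above the bench) out of which the brass stop pin stands. Origin: centre of its underside on the bench; +x along its length from the locating-post end to the dowel end; z up.
- post_seat (a point): Top of the round steel seat (48 mm across), 42 mm above the bench, at fixture x = -80 mm, at the foot of the locating post, which is 14 mm across and rises to 58 mm above the bench. Axes as the fixture's.
- eye_seat (a point): Top of the square steel seat (32 x 36 mm), 42 mm above the bench, at fixture x = +80 mm, at the foot of the dowel, which is 7 mm across and rises to 54 mm above the bench. Axes as the fixture's.
- pin (a joint): Travel of the brass stop pin in m: 0 = up, top 54 mm above the bench (starts between 0 and 2 mm); 0.013 = fully home, top 41 mm above the bench, still 3 mm proud of its guide. Driving it down slowly takes 7 to 8 N (a light spring and stiff friction); it stays where it is left.
- pin_top (a point): Centre of the flat top of the brass stop pin, 12 mm across, at the middle of the fixture; it goes down with the pin.
- lever: Loose green cast lever, 0.4 to 0.6 kg, level on the wooden rest: boss 40 mm across, 32 high, 20 mm bore; straight arm 20 wide, 14 high; eye 26 mm across, 14 high, 11 mm hole. Flat underside, 34 mm above the bench. Origin: boss centre on the underside; +x along the arm to the eye, z up. It balances 51 mm from the boss centre towards the eye, on the arm's centre line.
- lever_boss (a point): Centre of the lever's boss bore, on the underside (same point as the lever's origin).
- lever_eye (a point): Centre of the lever's small eye, on the underside, 160 mm from the boss centre.
- rest: Fixed wooden rest carrying the lever: plywood board 190 x 60 x 8 mm with two cross blocks, each 24 mm long, 50 mm wide, tops 34 mm above the bench, centred 68 mm either side of the middle; open between them. Origin: centre of its underside; +x along the board, roughly along the lever.
- mallet: Loose mallet, 0.3 to 0.4 kg, standing on a face: upright head with orange faces, 38 mm across, 70 high; level wooden handle 22 wide, 18 high, axis 35 mm above the lower face. Origin: in the lower face's plane, under the handle, 40 mm from the head's axis; +x along the handle to the head, z up. Handle bare from x = +21 to -127 mm. It balances 12 mm from the head's axis.
- mallet_head (a point): Centre of the mallet's head, 35 mm from either face.
- grease_jar: Bystander: small red jar with black cap, 48 mm across, 55 mm high. Origin: centre of its underside.
- bolt_box: Bystander: open cardboard box of bolts, 80 x 110 x 35 mm. Origin: centre of its underside.
- square_nut: Bystander: dark steel square nut 30 x 30 x 14 mm lying flat. Origin: centre of its underside.

How it is judged (in metres and radians):
On the way, in this order (a step that is already met when the one before it is completed fails the run):
1. the stop pin is driven fully home (value of joint pin above 0.0105 m), for 0.1 s.
2. the mallet is back down on the bench and let go, the lever not yet lifted (height (world z) of each of mallet_head, lever_boss below 0.045 m and contact force between mallet and the fingers below 0.1 N and linear speed of mallet below 0.03 m/s), for 0.2 s.
At the end, for the whole second after the job is handed in: Pin home (10.5 of 13 mm); mallet at rest on the bench (head centre under 45 mm), let go, off the fixture; lever held by the fingers alone within 16 mm of its balance point, still, level to 0.1 rad, 35 to 90 mm above the seats, boss and eye centres within 16 mm of over post and dowel (value of joint pin above 0.0105 m and height (world z) of mallet_head below 0.045 m and linear speed of mallet below 0.03 m/s and contact force between mallet and the fingers below 0.1 N and contact force between each of mallet, lever and fixture below 0.1 N and contact force between lever and the fingers above 2 N and contact force between lever and rest below 0.1 N and contact force between lever and mallet below 0.1 N and x of the grasp point in the frame of lever between 0.035 and 0.067 m and angle between lever's own z axis and vertical below 0.1 rad and z of lever_boss in the frame of post_seat between 0.035 and 0.09 m and horizontal distance between lever_boss and post_seat below 0.016 m and horizontal distance between lever_eye and eye_seat below 0.016 m and linear speed of lever below 0.02 m/s and angular speed of lever below 0.1 rad/s); the arm keeps its last pose, push and grip.
It fails at once if the pin is pushed with the fingers, the gripper or the lever (contact force between pin and the fingers above 0.5 N or contact force between pin and the arm above 0.5 N or contact force between pin and lever above 0.5 N).
It fails at once if the jar, the bolt box or the nut is moved by more than 25 mm (distance of any of grease_jar, bolt_box, square_nut from where it was at the start of the episode above 0.025 m).
It also fails if it takes over 64 s, if anything falls off the work surface, if the arm or the gripper's body presses on something with over 40 N, if the wrist force passes 120 N, or if a joint passes its speed limit or range.

### The arm

A 6-joint arm with a two-finger parallel gripper is mounted at the origin on the work surface. World frame = base frame: x ahead of the robot, y to its left, z up, the work surface at z = 0. Lengths are in mm, angles in rad, forces in N, time in s.
With the tool pointing down it reaches from about 350 to 875 mm from the base axis. Payload 4.2 kg.
Tool frame: the origin (TCP) lies midway between the tips of the shut fingers; the grasp point (between the pads) lies 19 mm behind it (arm.grip_point_offset is the distance from the TCP to the grasp point, in mm); z points along the fingers, x is the direction in which the jaws open and shut, and the axes are right-handed (so a half turn about z gives the same grasp; the last joint's range is limited). The gripper opens to 85 mm and grips with 20 to 120 N. Pads are 22 mm wide; open, the fingers measure 114 mm over their backs; the gripper's body (76 mm by 85 mm) begins 54 mm behind the grasp point. The pads swing forward as they close: fully open they stand 13 mm farther back than shut.
Start: joints at [1.515, 0.385, 0.008, 0, -1.194, -0.259], TCP at [193.484, 594.275, 210.112] pointing down, gripper open.
Joint ranges: [-3.14, 3.14], [-1.21, 2.06], [-1.07, 1.41], [-3.16, 2.05], [-2.99, -0.16], [-3.1, 3.1]. Speed limits (rad/s): [2.79, 2.79, 3.14, 3.14, 3.14, 3.14].

### API

Orientations are given as a unit quaternion [x, y, z, w].
In Python, from bench import arm gives the robot as it stands.
- The arm moves only by the tool move_arm, never from a script. Its argument "targets" is a list of rows, each a list of 7 numbers: the shift along the tool's x, y, z in cm, then the turn, a rotation vector about the tool's x, y, z in degrees, then the closure in counts, from 0 (fully open) to 255 (shut). In form: [[x, y, z, wx, wy, wz, grip], ...]. A call has 1 to 20 rows; each row is the pose to reach, as a shift and turn from the pose commanded when the call began, along the tool's axes at that moment; what a row does not reach only later rows make up. A row lasts 1/8 s, in which the tool goes at most 62.5 mm and 10.7 degrees, less where a joint would pass 70% of its speed; a pose out of reach is approached as far as the arm can. A call with a gripper value outside its range is refused whole. The fingers move at their own pace and stop on an object; the grip force is fixed at half the most. Time passes only in rows, so rows that repeat a pose let the fingers close. It gives the time, the measured TCP pose, the force and the opening at its end, in the units of the state.
- arm.read_state(): the state, without advancing time (a new reading comes with each control period).
- arm.get_image(name): name is "scene" or "top" or "wrist"; returns (picture, depth): 400x640x3 uint8, blue, green, red; 400x640 float32, mm along the optical axis (not along the pixel's ray), 0 where there is no reading.
- arm.camera_params(name): a dict with "mtx" (3x3 intrinsics, pixels), "world_to_cam" (4x4, takes a point from world to camera coordinates); the wrist camera has in their place "mount" (4x4, takes a point from camera to tool coordinates, whose origin is the TCP and whose axes are the tool frame's). Camera axes: x right, y down, z forward; pixel columns grow to the right and rows downward; lengths in mm; the calibration is good to about 2 mm. A picture is of the moment at which its call begins: read the wrist's pose just before it. camera_params takes no time and is no camera call.
- arm.job_done(): hands the job in, once; it reports no verdict.
Trained networks look in the newest picture that a camera, given by its name, has taken for a name from the list of things; names that differ only in an ending like _2 or _b are one class to them, and where a whole thing is asked for, a point or a joint stands for the part that bears it (a point fixed in the world has none). Each returns a list of dicts, best first, with "score" (0 to 1); they miss things now and then, are a little off and sometimes report something else, mostly with a low value. They report only what shows in the picture. A call takes as long as a camera call.
- arm.search_frame(thing, camera): "bbox" ([left, top, right, bottom] in pixels, round what is visible of it).
- arm.tip_of(thing, camera): "uv" ([column, row] in pixels: a listed point, or the origin of a listed thing).
The state is a dict: "clock": time; "joints": joint angles; "joint_vel": joint speeds; "joint_efforts": joint torques, N m; "position": TCP position; "ee_rot": TCP orientation; "contact_force": force on the tool from outside, world axes, zero at the start; "wrist_torque": the same for the moment, N m; "gripper_width": finger opening in mm.
Only numpy, scipy, OpenCV 4.12 (cv2) and the standard library are available. Lean on these libraries where they do the work, as an engineer would, in place of code of your own. Each camera call takes 0.05 s, during which the arm holds its last target.

## Working session

There is one attempt and no reset: what is moved stays moved. The work goes in short steps, Python scripts to look and compute and a tool call to move; the robot and the scene stay as the last step left them, time stands still between calls to the robot, and variables do not carry over. Pictures are saved under pics/ and viewed, and the job is handed in when it is done.

Besides the shell and the picture viewer there is one more tool, called as name(argument=value, ...), one argument or row to a line, values as JSON. move_arm: Moves the arm, as the interface text tells. Its arguments: {"type":"object","properties":{"targets":{"type":"array","items":{"type":"array","items":{"type":"number"}}}},"required":["targets"]}

```bash
ls; mkdir -p pics; python3 - <<'E'
from bench import arm
import cv2
print(arm.read_state())
for n in ("scene","top"):
    im,d=arm.get_image(n); cv2.imwrite(f"pics/{n}0.png",im)
    print(n,arm.camera_params(n))
    for t in ["fixture","pin_top","post_seat","eye_seat","lever_boss","lever_eye","mallet","mallet_head","rest","grease_jar","bolt_box","square_nut"]:
        print(t,[(x['uv'],round(x['score'],2)) for x in arm.tip_of(t,n)[:2]])
E
```

```text
pics
{'clock': 0.0, 'joints': array([ 1.51458929e+00,  3.85560299e-01,  6.62776417e-03, -5.33291339e-04,
       -1.19401947e+00, -2.58582440e-01]), 'joint_vel': array([ 1.99381617e-04, -5.86425698e-04,  2.73809535e-04,  3.13122218e-05,
       -4.29732796e-04,  1.66783491e-03]), 'joint_efforts': array([-8.87214956e-04, -3.92293561e+01,  1.88409001e+01,  4.18623537e+00,
       -4.54081179e-03, -7.15202191e-07]), 'position': array([193.29873232, 593.68375937, 209.01506148]), 'ee_rot': array([-5.87450333e-01,  8.09259466e-01, -6.78587760e-04, -8.73311551e-04]), 'contact_force': array([0.55994717, 0.21680268, 0.35947167]), 'wrist_torque': array([0.04205329, 0.00502219, 0.03775249]), 'gripper_width': 85.56014783085702}
scene {'mtx': array([[384.69855201,   0.        , 321.50149566],
       [  0.        , 384.69855201, 205.15005757],
       [  0.        ,   0.        ,   1.        ]]), 'world_to_cam': array([[-6.75584557e-01,  7.37211808e-01, -1.02105462e-02,
         4.07416191e+02],
       [ 4.74321398e-01,  4.23984641e-01, -7.71528506e-01,
        -2.38360977e+02],
       [-5.64450810e-0
[... 869 characters left out ...]
9640657e-01,  2.67972733e-02,
        -5.05597434e+00],
       [-9.81842213e-01, -5.75083663e-03, -1.89612225e-01,
         6.13044911e+02],
       [ 1.89698196e-01, -2.61817526e-02, -9.81493306e-01,
         9.55944625e+02],
       [ 0.00000000e+00,  0.00000000e+00,  0.00000000e+00,
         1.00000000e+00]])}
fixture [([330.1, 243.6], 0.74)]
pin_top [([330.9, 242.2], 0.54)]
post_seat [([330.5, 206.2], 0.9)]
eye_seat [([337.1, 282.5], 0.82)]
lever_boss [([189.3, 258.3], 0.75)]
lever_eye [([199.1, 184.6], 0.79)]
mallet [([455.4, 239.0], 0.75)]
mallet_head [([450.2, 219.7], 0.74)]
rest []
grease_jar [([254.9, 151.8], 0.81)]
bolt_box [([411.1, 130.8], 0.89)]
square_nut [([302.8, 152.5], 0.54)]
```

View pics/scene0.png

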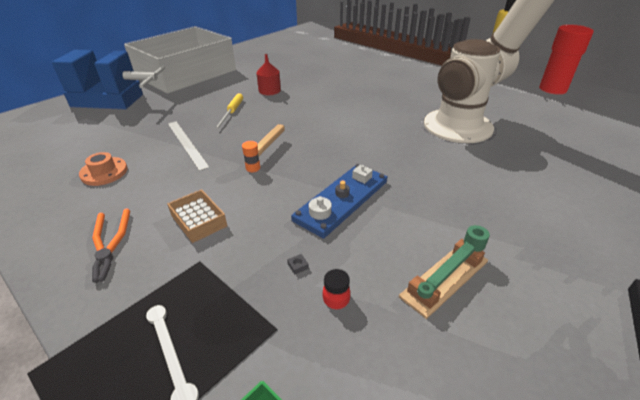

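View pics/top0.png

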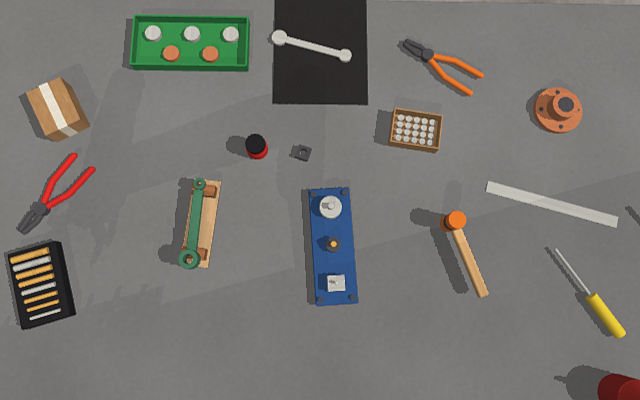

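Top view: the fixture's post is at (330,207), its pin at (333,243) and its dowel seat at (336,283). The lever boss is at (189,258) and the eye at (200,184), so the lever points opposite to the fixture. The mallet head is at (456,219), with the handle running to (483,293).

```bash
cat > h.py <<'E'
import numpy as np, cv2
from bench import arm
from scipy.spatial.transform import Rotation as R
def ray(name,uv,st=None):
    p=arm.camera_params(name); K=p['mtx']
    d=np.linalg.inv(K)@[uv[0],uv[1],1]
    if name=='wrist':
        M=p['mount']; T=np.eye(4);T[:3,:3]=R.from_quat(st['ee_rot']).as_matrix();T[:3,3]=st['position']
        C=T@M
    else: C=np.linalg.inv(p['world_to_cam'])
    return C[:3,3],C[:3,:3]@d
def atz(name,uv,z,st=None):
    o,d=ray(name,uv,st); return o+d*(z-o[2])/d[2]
def yaw(st):
    m=R.from_quat(st['ee_rot']).as_matrix(); return np.degrees(np.arctan2(m[1,0],m[0,0]))
def cloud(name,d,st=None):
    h,w=d.shape; v,u=np.mgrid[:h,:w]
    p=arm.camera_params(name); K=p['mtx']
    if name=='wrist':
        T=np.eye(4);T[:3,:3]=R.from_quat(st['ee_rot']).as_matrix();T[:3,3]=st['position'];C=T@p['mount']
    else: C=np.linalg.inv(p['world_to_cam'])
    P=np.stack([(u-K[0,2])/K[0,0]*d,(v-K[1,2])/K[1,1]*d,d],-1)
    return P@C[:3,:3].T+C[:3,3]
def totool(st,dw): return R.from_quat(st['ee_rot']).as_matrix().T@np.asarray(dw)
E
python3 - <<'E'
from h import *
np.set_printoptions(precision=1,suppress=True)
Z=dict(fixture=0,pin_top=53,post_seat=42,eye_seat=42,lever_boss=34,lever_eye=34,mallet=0,mallet_head=35,grease_jar=0,bolt_box=0,square_nut=0)
top={'fixture':(330.1,243.6),'pin_top':(330.9,242.2),'post_seat':(330.5,206.2),'eye_seat':(337.1,282.5),'lever_boss':(189.3,258.3),'lever_eye':(199.1,184.6),'mallet':(455.4,239),'mallet_head':(450.2,219.7),'grease_jar':(254.9,151.8),'bolt_box':(411.1,130.8),'square_nut':(302.8,152.5)}
sc={'fixture':(342.6,198.5),'pin_top':(341.5,180.1),'post_seat':(317.6,207.8),'eye_seat':(361.6,172.9),'lever_boss':(474.8,241.1),'lever_eye':(423.1,298.6),'mallet':(260.4,159.7),'mallet_head':(250.5,155.6),'grease_jar':(335.1,299.3),'bolt_box':(197.9,221.4),'square_nut':(298.7,268.7)}
for k in top: print(k,atz('top',top[k],Z[k]),atz('scene',sc[k],Z[k]))
# color segmentation with depth in top
im,d=arm.get_image('top'); P=cloud('top',d); hsv=cv2.cvtColor(im,cv2.COLOR_BGR2HSV)
v,u=np.mgrid[:400,:640]
def seg(m,zlo,zhi,n):
    m=m&(d>0)&(P[...,2]>zlo)&(P[...,2]<zhi); q=P[m]; print(n,m.sum(),'med',np.median(q,0),'min',q.min(0),'max',q.max(0)); return q
H,S,V=hsv[...,0],hsv[...,1],hsv[...,2]
seg((u>440)&(u<475)&(v>205)&(v<236)&(H<14)&(S>150),60,80,'mallet top')
q=seg((u>440)&(u<500)&(v>225)&(v<305)&(S>60)&(H<25),25,60,'handle')
c=q[:,:2].mean(0);w=np.linalg.svd(q[:,:2]-c)[2][0];print(c,w,np.degrees(np.arctan2(w[1],w[0])), ((q[:,:2]-c)@w).min(),((q[:,:2]-c)@w).max())
q=seg((u>170)&(u<225)&(v>170)&(v<280)&(H>60)&(H<90)&(S>80),40,80,'lever')
c=q[:,:2].mean(0);w=np.linalg.svd(q[:,:2]-c)[2][0];print(c,w,np.degrees(np.arctan2(w[1],w[0])))
q=seg((u>300)&(u<365)&(v>180)&(v<310)&(H>100)&(H<125)&(S>120),5,35,'plate')
r=cv2.minAreaRect(q[:,:2].astype(np.float32));print(r)
E
```

```text
fixture [510.  -23.8   0. ] [497.6 -30.7   0. ]
pin_top [508.4 -23.1  53. ] [501.  -32.7  53. ]
post_seat [585.9 -23.   42. ] [596.8 -16.1  42. ]
eye_seat [426.3 -36.2  42. ] [436.5 -26.   42. ]
lever_boss [475.7 271.6  34. ] [463.4 266.1  34. ]
lever_eye [632.7 258.9  34. ] [644.2 263.   34. ]
mallet [ 520.9 -300.1    0. ] [ 516.2 -298.7    0. ]
mallet_head [ 559.  -280.3   35. ] [ 553.4 -287.3   35. ]
grease_jar [716.1 145.3   0. ] [721.9 141.    0. ]
bolt_box [ 768.9 -210.6    0. ] [ 766.3 -212.3    0. ]
square_nut [715.4  37.4   0. ] [715.1  44.4   0. ]
mallet top 267 med [ 553.9 -282.5   69.7] min [ 536.  -301.4   60.1] max [ 572.9 -264.9   74.6]
handle 846 med [ 468.7 -313.7   43.3] min [ 397.  -349.4   26.2] max [ 546.4 -268.7   58.1]
[ 469.  -313.2] [-0.9 -0.4] -159.08160907530333 -88.2107119396533 75.57131667473209
lever 923 med [535.3 261.4  48.9] min [454.5 244.8  40.6] max [644.4 286.1  69.9]
[538.6 262.2] [-1.   0.1] 176.7302337298623
plate 3709 med [494.5 -27.3  19.9] min [380.1 -79.7  13.4] max [630.7  22.9  33.5]
((506.0863952636719, -27.91826629638672), (248.5025634765625, 88.90115356445312), 4.04024076461792)
```

```bash
cat >> h.py <<'E'
def plan(wps,cmd=None):
    """wps: list of (x,y,z,yaw deg); prints rows (cm, deg) relative to current pose (cmd overrides: x,y,z)"""
    st=arm.read_state(); p=np.array(cmd) if cmd is not None else st['position']; y0=np.radians(yaw(st))
    X=np.array([np.cos(y0),np.sin(y0),0]);Y=np.array([np.sin(y0),-np.cos(y0),0])
    for w in wps:
        d=np.array(w[:3])-p; dy=(w[3]-np.degrees(y0)+180)%360-180
        print('row',np.round([d@X/10,d@Y/10,-d[2]/10],2),'wz',round(-dy,1))
E
python3 - <<'E'
from h import *
print(yaw(arm.read_state()))
plan([(480,300,220,180),(522,-295,170,110.9)],cmd=(193.5,594.3,210.1))
print(arm.camera_params('wrist')['mount'])
E
```

```text
-108.03721712619229
row [ 19.11 -36.35  -0.99] wz 72.0
row [ 74.39 -58.77   4.01] wz 141.1
[[ 9.99999837e-01 -1.70220657e-04  5.45701476e-04 -8.99224717e-02]
 [-9.04978266e-06  9.49800856e-01  3.12855132e-01 -8.16491500e+01]
 [-5.71562135e-04 -3.12855086e-01  9.49800700e-01 -1.64609961e+02]
 [ 0.00000000e+00  0.00000000e+00  0.00000000e+00  1.00000000e+00]]
```

move_arm(
  targets=[
    [19.1,-36.4,-1,0,0,72,0],
    [19.1,-36.4,-1,0,0,72,0],
    [19.1,-36.4,-1,0,0,72,0],
    [19.1,-36.4,-1,0,0,72,0],
    [19.1,-36.4,-1,0,0,72,0],
    [19.1,-36.4,-1,0,0,72,0],
    [19.1,-36.4,-1,0,0,72,0],
    [74.4,-58.8,4,0,0,141,0],
    [74.4,-58.8,4,0,0,141,0],
    [74.4,-58.8,4,0,0,141,0],
    [74.4,-58.8,4,0,0,141,0],
    [74.4,-58.8,4,0,0,141,0],
    [74.4,-58.8,4,0,0,141,0],
    [74.4,-58.8,4,0,0,141,0],
    [74.4,-58.8,4,0,0,141,0],
    [74.4,-58.8,4,0,0,141,0],
    [74.4,-58.8,4,0,0,141,0],
    [74.4,-58.8,4,0,0,141,0],
    [74.4,-58.8,4,0,0,141,0],
    [74.4,-58.8,4,0,0,141,0],
  ],
)

```text
clock: 3.85
position: [522.4, -294.1, 170.5]
ee_rot: [0.566, 0.824, 0.0, 0.0]
contact_force: [-0.6, -0.9, -0.0]
gripper_width: 85.3
```

```bash
python3 - <<'E'
from h import *
st=arm.read_state();print(st['joints'],yaw(st))
im,d=arm.get_image('wrist'); cv2.imwrite('pics/w1.png',im)
P=cloud('wrist',d,st)
np.save('w1.npy',P)
for t in('mallet_head','mallet'): print(t,[(x['uv'],x['score']) for x in arm.tip_of(t,'wrist')])
hsv=cv2.cvtColor(im,cv2.COLOR_BGR2HSV);H,S,V=[hsv[...,i] for i in range(3)]
m=(d>0)&(P[...,2]>62)&(P[...,2]<78)&(S>150)&(H<14)
q=P[m];print(m.sum(),q.mean(0),q.min(0),q.max(0))
m=(d>0)&(P[...,2]>30)&(P[...,2]<52)&(S>60)&(H<25)&(abs(P[...,0]-480)<100)
q=P[m];c=q.mean(0);w=np.linalg.svd(q[:,:2]-c[:2])[2][0];print(m.sum(),c,w,np.degrees(np.arctan2(w[1],w[0])))
E
```

```text
[-2.43001888e-01  3.71408833e-01 -1.16032333e-01 -6.03729503e-05
 -1.08288953e+00 -9.60272278e-01] 111.05584519211412
mallet_head [([318.2, 212.5], 0.73), ([321.7, 172.3], 0.41)]
mallet [([320.5, 176.2], 0.93)]
51 [ 542.73389403 -283.22369208   65.99090202] [ 537.56877604 -302.74503306   62.24581712] [ 571.62248259 -266.31803283   71.0871431 ]
3388 [ 467.40564362 -307.23514518   44.39856414] [0.46105407 0.88737205] 62.544854662832186
```

View pics/w1.png

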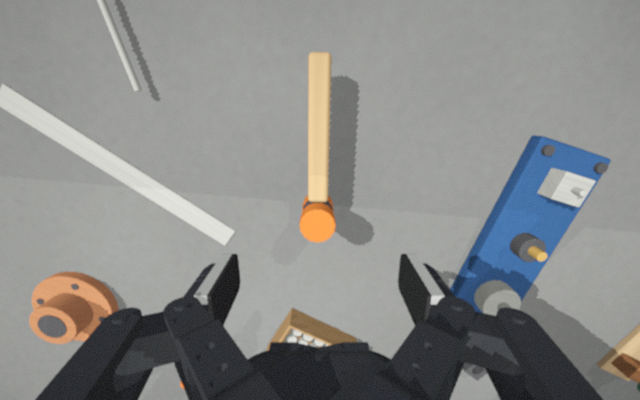

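The wrist view shows the mallet head top at (318,224), between the fingers. The handle runs straight up to (319,55), so the alignment is good. Next I'll get its position from the pixels.

```bash
python3 - <<'E'
from h import *
st=arm.read_state()
np.set_printoptions(precision=1,suppress=True)
h=atz('wrist',(317.5,225),70,st);a=atz('wrist',(318,190),44,st);b=atz('wrist',(319,54),44,st)
print(h,a,b,np.degrees(np.arctan2(*(a-b)[1::-1])),np.linalg.norm(b-h))
im=cv2.imread('pics/w1.png');hsv=cv2.cvtColor(im,cv2.COLOR_BGR2HSV)
m=(hsv[...,0]<14)&(hsv[...,1]>200)&(hsv[...,2]>220);m[:195]=0;m[250:]=0
v,u=np.nonzero(m[:, 290:350]);print(u.min()+290,u.max()+290,v.min(),v.max())
for n in['wrist']: print(arm.search_frame('mallet_head',n))
print(np.load('w1.npy')[225,318],np.load('w1.npy')[120,319],np.load('w1.npy')[300,400])
E
```

```text
[ 555.1 -284.    70. ] [ 526.7 -294.5   44. ] [ 402.1 -341.3   44. ] 20.605435737094208 165.47008906623964Traceback (most recent call last):
  File "<stdin>", line 8, in <module>
    return umr_minimum(a, axis, None, out, keepdims, initial, where)
ValueError: zero-size array to reduction operation minimum which has no identity
```

move_arm(
  targets=[
    [-0.2,0,4,0,0,0,0],
    [-0.2,0,8,0,0,0,0],
    [-0.2,0,12,0,0,0,0],
    [-0.2,0,15.3,0,0,0,0],
    [-0.2,0,15.3,0,0,0,0],
    [-0.2,0,15.3,0,0,0,0],
    [-0.2,0,15.3,0,0,0,255],
    [-0.2,0,15.3,0,0,0,255],
    [-0.2,0,15.3,0,0,0,255],
    [-0.2,0,15.3,0,0,0,255],
    [-0.2,0,15.3,0,0,0,255],
    [-0.2,0,15.3,0,0,0,255],
    [-0.2,0,15.3,0,0,0,255],
    [-0.2,0,15.3,0,0,0,255],
  ],
)

```text
clock: 5.75
position: [522.6, -297.1, 17.6]
ee_rot: [0.567, 0.824, -0.0, -0.0]
contact_force: [-2.4, 2.0, 5.6]
gripper_width: 19.6
```

move_arm(
  targets=[
    [0,0,-1,0,0,0,255],
    [0,0,-3,0,0,0,255],
    [0,0,-6,0,0,0,255],
    [0,0,-9,0,0,0,255],
    [0,0,-12,0,0,0,255],
    [0,0,-12,0,0,0,255],
    [0,0,-12,0,0,0,255],
  ],
)

```text
clock: 6.62
position: [521.8, -296.5, 135.3]
ee_rot: [0.567, 0.824, -0.0, -0.002]
contact_force: [0.3, 0.2, -4.1]
gripper_width: 19.5
```

```bash
python3 - <<'E'
from h import *
st=arm.read_state();print(st['position'],yaw(st),st['contact_force'],st['wrist_torque'],st['gripper_width'])
im,d=arm.get_image('wrist'); cv2.imwrite('pics/w2.png',im)
im,d=arm.get_image('scene'); cv2.imwrite('pics/s2.png',im)
plan([(538,-62,137,184)])
E
```

```text
[ 521.8020131  -296.49753903  135.31204165] 110.92409734284644 [ 0.32627212  0.17206779 -4.07763247] [-0.01464898  0.06026344  0.02353538] 19.461007920492882
row [21.33  9.9  -0.21] wz -73.1
```

View pics/w2.png

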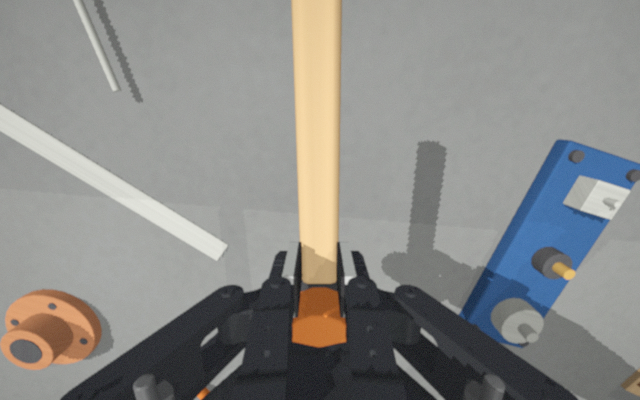

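View pics/s2.png

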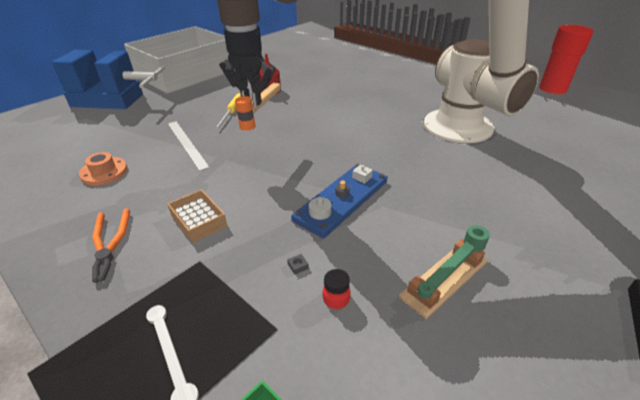

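```bash
python3 - <<'E'
from h import *
st=arm.read_state()
np.set_printoptions(precision=1,suppress=True)
print(atz('wrist',(567,273),53,st), atz('wrist',(531,335),58,st),atz('wrist',(606,203),54,st))
P=np.load('w1.npy');
print(atz('top',(333.5,243.5),53))
plan([(508.5,-63,137,184)])
E
```

```text
[505.1 -30.9  53. ] [582.9 -25.7  58. ] [428.8 -44.3  54. ]
[505.7 -28.5  53. ]
row [22.3  7.1 -0.2] wz -73.1
```

move_arm(
  targets=[
    [3,1,-0.1,0,0,-10,255],
    [8,2.5,-0.1,0,0,-20,255],
    [13,4,-0.1,0,0,-30,255],
    [18,5.5,-0.1,0,0,-40,255],
    [22.3,7.1,-0.1,0,0,-50,255],
    [22.3,7.1,-0.1,0,0,-60,255],
    [22.3,7.1,-0.1,0,0,-70,255],
    [22.3,7.1,-0.1,0,0,-73,255],
    [22.3,7.1,-0.1,0,0,-73,255],
    [22.3,7.1,-0.1,0,0,-73,255],
  ],
)

```text
clock: 7.98
position: [509.2, -63.6, 137.5]
ee_rot: [-0.034, 0.999, -0.0, -0.001]
contact_force: [0.7, 0.8, -3.5]
gripper_width: 19.8
```

```bash
python3 - <<'E'
from h import *
st=arm.read_state();print(st['position'],yaw(st),st['contact_force'],st['wrist_torque'],st['gripper_width'])
im,d=arm.get_image('wrist'); cv2.imwrite('pics/w3.png',im)
im,d=arm.get_image('scene'); cv2.imwrite('pics/s3.png',cv2.resize(im[60:260,220:460],None,fx=3,fy=3))
im,d=arm.get_image('top'); cv2.imwrite('pics/t3.png',cv2.resize(im[130:330,250:450],None,fx=3,fy=3))
plan([(508,-63.5,80,184.0)])
E
```

```text
[509.15643672 -63.55207976 137.47261912] -176.08906014010478 [ 0.73499129  0.76796957 -3.53606236] [-0.02448166 -0.02827794  0.01183927] 19.8391747776813
row [0.14 0.01 5.79] wz -0.1
```

View pics/w3.png

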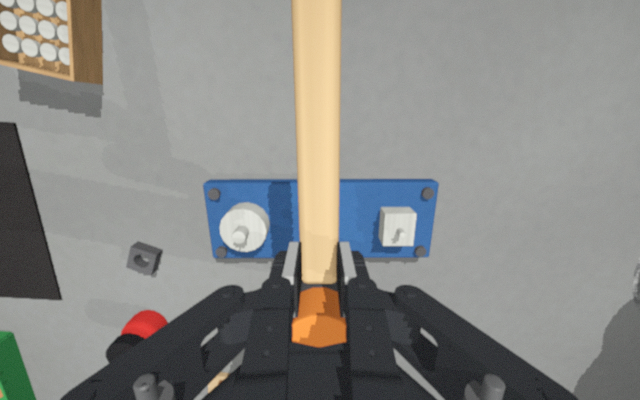

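View pics/s3.png

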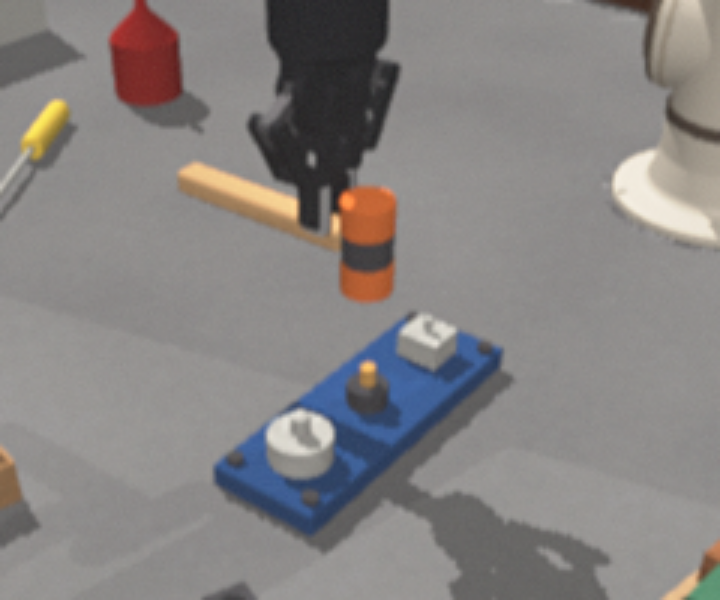

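View pics/t3.png

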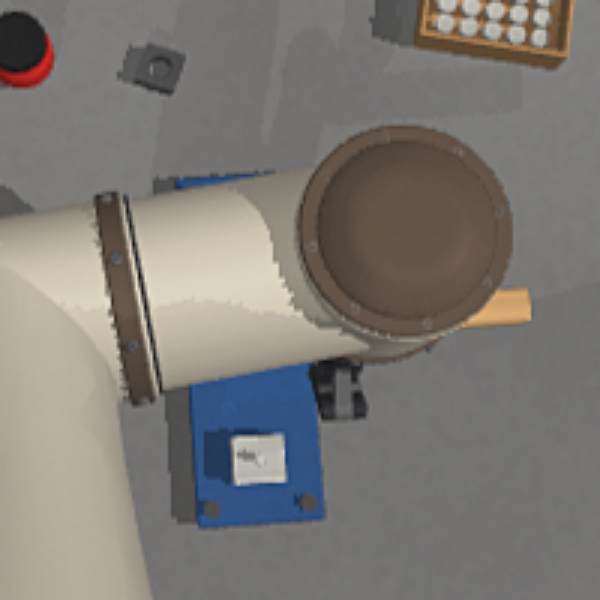

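Scene crop: the head's lower face at about (367,295) is directly above the pin at (368,365). I'll go down and press.

move_arm(
  targets=[
    [0.1,0,3,0,0,0,255],
    [0.1,0,5.5,0,0,0,255],
    [0.1,0,6.2,0,0,0,255],
    [0.1,0,6.5,0,0,0,255],
    [0.1,0,6.8,0,0,0,255],
    [0.1,0,7.0,0,0,0,255],
    [0.1,0,7.2,0,0,0,255],
    [0.1,0,7.2,0,0,0,255],
  ],
)

```text
clock: 9.12
position: [509.4, -63.8, 67.0]
ee_rot: [-0.035, 0.999, -0.0, 0.001]
contact_force: [0.1, -4.4, 2.9]
gripper_width: 19.6
```

```bash
python3 - <<'E'
from h import *
st=arm.read_state();print(st['position'],yaw(st),st['contact_force'],st['wrist_torque'],st['gripper_width'])
im,d=arm.get_image('scene'); cv2.imwrite('pics/s4.png',cv2.resize(im[60:260,220:460],None,fx=3,fy=3))
E
```

```text
[509.44867354 -63.77642815  66.99089206] -176.02165902325373 [ 0.05293149 -4.37973178  2.9026252 ] [-1.15887872 -0.09144449 -0.01561642] 19.567668684785204
```

View pics/s4.png

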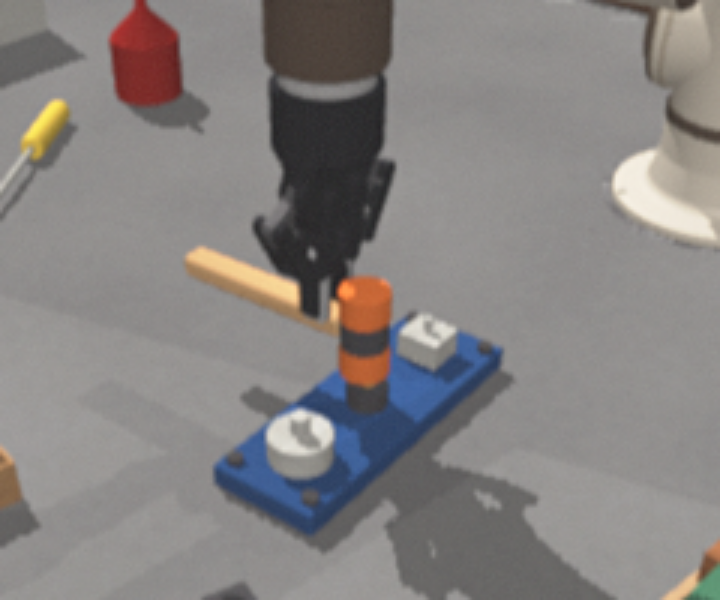

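move_arm(
  targets=[
    [0,0,0.2,0,0,0,255],
    [0,0,0.4,0,0,0,255],
    [0,0,0.6,0,0,0,255],
    [0,0,0.8,0,0,0,255],
    [0,0,0.9,0,0,0,255],
    [0,0,0.9,0,0,0,255],
  ],
)

```text
clock: 9.93
position: [509.4, -63.9, 57.9]
ee_rot: [-0.035, 0.999, -0.0, 0.001]
contact_force: [1.1, -6.3, 8.8]
gripper_width: 19.6
```

```bash
python3 - <<'E'
from h import *
st=arm.read_state();print(st['position'],yaw(st),st['contact_force'],st['wrist_torque'],st['gripper_width'])
im,d=arm.get_image('scene'); cv2.imwrite('pics/s5.png',cv2.resize(im[130:230,280:400],None,fx=6,fy=6))
E
```

```text
[509.36597518 -63.90100737  57.93507367] -175.99781261541227 [ 1.12733689 -6.25815668  8.81178115] [-1.72380069 -0.32211618 -0.05909876] 19.632689365702195
```

View pics/s5.png

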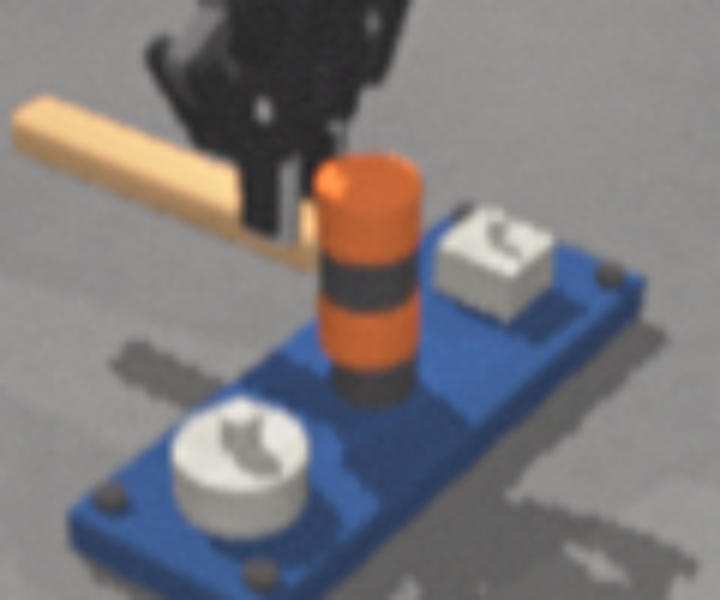

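move_arm(
  targets=[
    [0,0,0.1,0,0,0,255],
    [0,0,0.2,0,0,0,255],
    [0,0,0.3,0,0,0,255],
    [0,0,0.3,0,0,0,255],
  ],
)

```text
clock: 10.48
position: [509.8, -64.8, 56.7]
ee_rot: [-0.036, 0.999, -0.001, 0.001]
contact_force: [-0.3, -9.4, 18.2]
gripper_width: 19.6
```

Force on the head climbed well past 8 N, so the pin is at its stop. I'll lift and check the pin.

move_arm(
  targets=[
    [0,0,-1,0,0,0,255],
    [0,0,-3,0,0,0,255],
    [0,0,-6,0,0,0,255],
    [0,0,-8,0,0,0,255],
    [0,0,-8,0,0,0,255],
    [0,0,-8,0,0,0,255],
  ],
)

```text
clock: 11.22
position: [506.7, -63.1, 132.1]
ee_rot: [-0.034, 0.999, 0.0, -0.002]
contact_force: [-0.5, 0.7, -4.0]
gripper_width: 19.6
```

```bash
python3 - <<'E'
from h import *
st=arm.read_state();print(st['position'],yaw(st),st['contact_force'],st['wrist_torque'],st['gripper_width'])
im,d=arm.get_image('scene'); cv2.imwrite('pics/s6.png',cv2.resize(im[100:220,260:400],None,fx=5,fy=5))
plan([(522,-296,137,110.9)])
E
```

```text
[506.65704587 -63.06056263 132.08971749] -176.06175553437004 [-0.52146407  0.73380009 -3.96928325] [-0.08508588 -0.01926996  0.02387031] 19.55598639019883
row [  0.08 -23.33  -0.49] wz 73.0
```

View pics/s6.png

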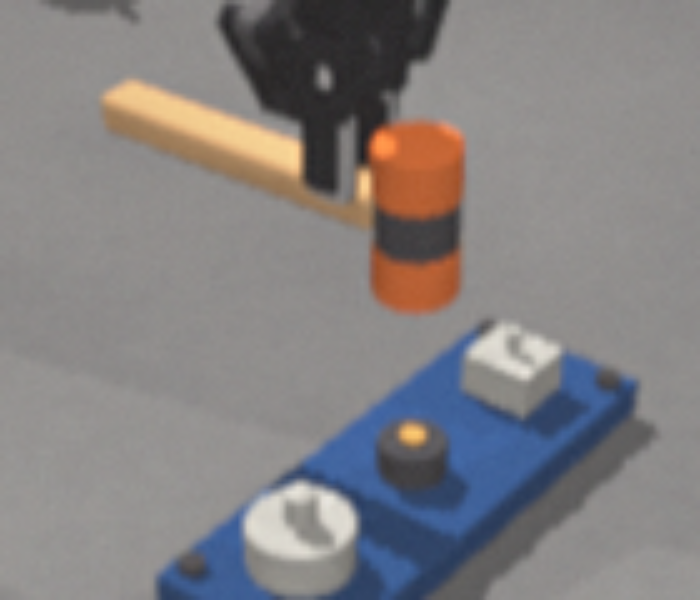

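The pin at (412,433) now stands only slightly above its guide, so it is home. I'll take the mallet back to where it was.

move_arm(
  targets=[
    [0,-3,-0.5,0,0,10,255],
    [0,-7,-0.5,0,0,20,255],
    [0,-11,-0.5,0,0,30,255],
    [0,-15,-0.5,0,0,40,255],
    [0,-19,-0.5,0,0,50,255],
    [0,-23.3,-0.5,0,0,60,255],
    [0,-23.3,-0.5,0,0,70,255],
    [0,-23.3,-0.5,0,0,73,255],
    [0,-23.3,-0.5,0,0,73,255],
    [0,-23.3,-0.5,0,0,73,255],
  ],
)

```text
clock: 12.52
position: [524.1, -295.6, 138.1]
ee_rot: [0.566, 0.824, -0.0, -0.001]
contact_force: [0.9, -0.1, -3.0]
gripper_width: 19.6
```

move_arm(
  targets=[
    [0,0,3,0,0,0,255],
    [0,0,6,0,0,0,255],
    [0,0,9,0,0,0,255],
    [0,0,10.5,0,0,0,255],
    [0,0,11.2,0,0,0,255],
    [0,0,11.2,0,0,0,255],
    [0,0,11.2,0,0,0,255],
  ],
)

```text
clock: 13.4
position: [525.5, -296.3, 28.3]
ee_rot: [0.567, 0.824, 0.0, 0.001]
contact_force: [0.8, -0.7, -3.2]
gripper_width: 19.7
```

```bash
python3 - <<'E'
from h import *
st=arm.read_state();print(st['position'],yaw(st),st['contact_force'],st['wrist_torque'],st['gripper_width'])
im,d=arm.get_image('scene'); cv2.imwrite('pics/s7.png',cv2.resize(im[80:200,200:340],None,fx=5,fy=5))
E
```

```text
[ 525.46968745 -296.26663287   28.2964827 ] 110.98459357824228 [ 0.80188093 -0.72014417 -3.18930631] [ 0.01103549  0.00552496 -0.02327369] 19.659588992254967
```

View pics/s7.png

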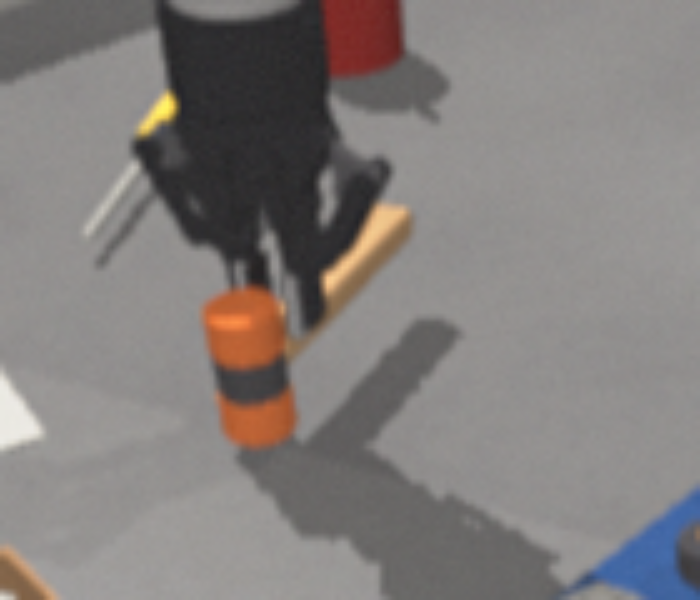

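The head's lean in that crop matches the camera's perspective (the vanishing point is below), so the mallet is upright with its bottom about 10 mm above the bench.

move_arm(
  targets=[
    [0,0,0.5,0,0,0,255],
    [0,0,0.8,0,0,0,255],
    [0,0,1.0,0,0,0,255],
    [0,0,1.1,0,0,0,255],
    [0,0,1.1,0,0,0,255],
  ],
)

```text
clock: 14.08
position: [523.9, -296.1, 17.7]
ee_rot: [0.566, 0.824, -0.001, -0.0]
contact_force: [-4.5, 1.2, 8.0]
gripper_width: 19.5
```

move_arm(
  targets=[
    [0,0,-0.05,0,0,0,255],
    [0,0,-0.05,0,0,0,150],
    [0,0,-0.05,0,0,0,100],
    [0,0,-0.05,0,0,0,0],
    [0,0,-0.05,0,0,0,0],
    [0,0,-0.05,0,0,0,0],
    [0,0,-0.05,0,0,0,0],
    [0,0,-3,0,0,0,0],
    [0,0,-6,0,0,0,0],
    [0,0,-10,0,0,0,0],
    [0,0,-14,0,0,0,0],
    [0,0,-18,0,0,0,0],
    [0,0,-18,0,0,0,0],
  ],
)

```text
clock: 15.7
position: [526.6, -296.8, 200.4]
ee_rot: [0.567, 0.824, 0.001, 0.004]
contact_force: [-0.1, -0.7, 0.4]
gripper_width: 85.8
```

```bash
python3 - <<'E'
from h import *
st=arm.read_state();print(st['position'],yaw(st),st['joints'],st['gripper_width'])
im,d=arm.get_image('scene'); cv2.imwrite('pics/s8.png',im)
for n in ['top']:
    im,d=arm.get_image(n);cv2.imwrite('pics/t8.png',im)
    for t in ('lever_boss','lever_eye','post_seat','eye_seat'): 
        x=arm.tip_of(t,n); print(t,x[:1], atz(n,x[0]['uv'],34 if 'lever' in t else 42) if x else '')
# lever at balance: boss (474.5,270), eye(633,260)
plan([(520,-50,220,180),(524.6,267,190,-93.6)])
E
```

```text
[ 526.5743528  -296.80799185  200.40263124] 110.9850265674452 [-2.45185211e-01  3.52073028e-01 -6.72056505e-02  1.07774839e-03
 -1.14294405e+00 -9.59777798e-01] 85.8062114773072
lever_boss [{'uv': [189.7, 260.4], 'score': 0.81}] [471.34171449 270.50522248  34.        ]
lever_eye [{'uv': [199.4, 183.4], 'score': 0.9}] [635.3572088  258.35164498  34.        ]
post_seat [{'uv': [333.6, 201.5], 'score': 0.96}] [596.05039359 -29.66518934  42.        ]
eye_seat [{'uv': [334.0, 282.7], 'score': 0.88}] [425.89016742 -29.7871279   42.        ]
row [23.09  8.43 -2.53] wz -69.0
row [52.53 20.19  0.47] wz -155.4
```

View pics/s8.png

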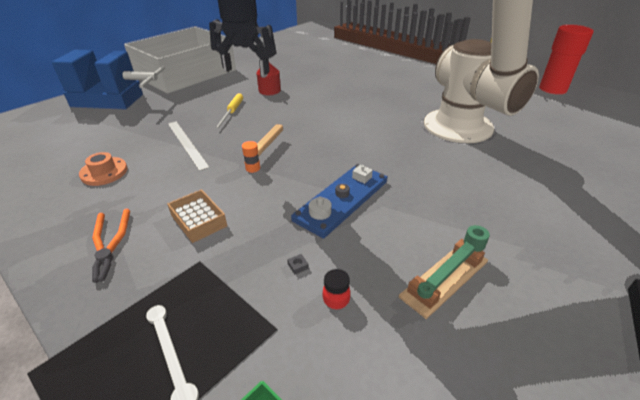

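View pics/t8.png

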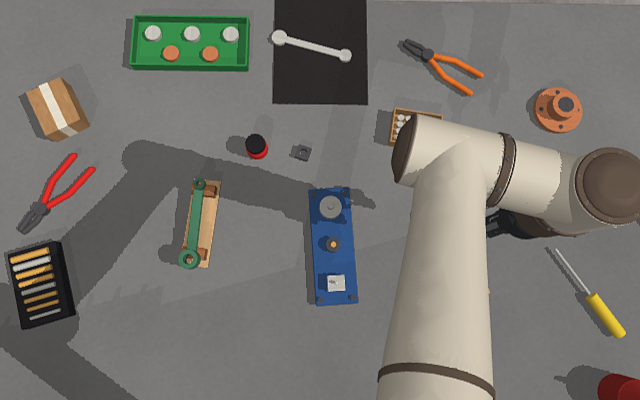

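Pictures show the mallet standing upright on the bench and let go. In the top view the lever is unmoved, boss (189,259), eye (200,184). Next move: over the lever's balance point.

move_arm(
  targets=[
    [23.1,8.4,-2.5,0,0,-69,0],
    [23.1,8.4,-2.5,0,0,-69,0],
    [23.1,8.4,-2.5,0,0,-69,0],
    [23.1,8.4,-2.5,0,0,-69,0],
    [23.1,8.4,-2.5,0,0,-69,0],
    [23.1,8.4,-2.5,0,0,-69,0],
    [52.5,20.2,0.5,0,0,-155,0],
    [52.5,20.2,0.5,0,0,-155,0],
    [52.5,20.2,0.5,0,0,-155,0],
    [52.5,20.2,0.5,0,0,-155,0],
    [52.5,20.2,0.5,0,0,-155,0],
    [52.5,20.2,0.5,0,0,-155,0],
    [52.5,20.2,0.5,0,0,-155,0],
    [52.5,20.2,0.5,0,0,-155,0],
    [52.5,20.2,0.5,0,0,-155,0],
    [52.5,20.2,0.5,0,0,-155,0],
    [52.5,20.2,0.5,0,0,-155,0],
    [52.5,20.2,0.5,0,0,-155,0],
  ],
)

```text
clock: 18.25
position: [525.3, 266.5, 190.9]
ee_rot: [-0.681, 0.732, -0.0, -0.0]
contact_force: [-0.4, -0.6, 0.9]
gripper_width: 85.6
```

```bash
python3 - <<'E'
from h import *
np.set_printoptions(precision=1,suppress=True)
st=arm.read_state();print(st['position'],yaw(st),st['joints'],st['gripper_width'])
im,d=arm.get_image('wrist'); cv2.imwrite('pics/w9.png',im)
for t in ('lever_boss','lever_eye'): 
    x=arm.tip_of(t,'wrist'); print(t,x[:2], [atz('wrist',y['uv'],34,st) for y in x[:2]])
im,d=arm.get_image('top');cv2.imwrite('pics/t9.png',im)
E
```

```text
[525.3 266.5 190.9] -94.0796758290052 [ 0.7  0.3 -0.1  0.  -1.1  0.8] 85.56060857865128
lever_boss [{'uv': [320.4, 221.3], 'score': 0.61}] [array([474.3, 267.6,  34. ])]
lever_eye [{'uv': [321.9, 85.4], 'score': 0.71}] [array([631.3, 255. ,  34. ])]
```

View pics/w9.png

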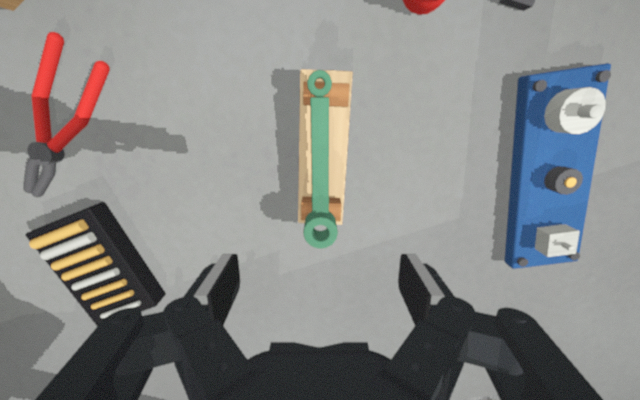

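View pics/t9.png

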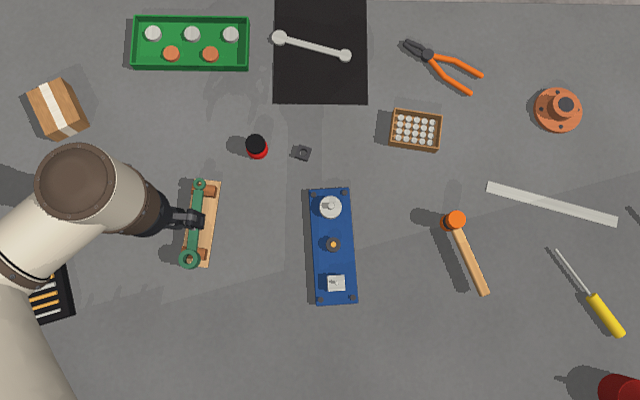

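Wrist view: boss top centre at (320.5,230) and eye at (319.5,83), in line with the jaws. The scene's fixture post, pin and dowel are also visible: post (588,109), pin (570,182), dowel (562,246).

```bash
python3 - <<'E'
from h import *
np.set_printoptions(precision=1,suppress=True)
st=arm.read_state()
b=atz('wrist',(320.5,230),66,st);e=atz('wrist',(319.5,83),48,st);print(b,e,np.linalg.norm((e-b)[:2]),np.degrees(np.arctan2((e-b)[1],(e-b)[0])))
u=(e-b)[:2]/np.linalg.norm((e-b)[:2]);g=b[:2]+51*u;print(g)
plan([(g[0],g[1],22,np.degrees(np.arctan2(u[1],u[0]))-90)])
# fixture from wrist and top
print('post',atz('wrist',(588,110),58,st),atz('wrist',(575,110),42,st),'pin',atz('wrist',(570.5,182.5),41,st),'dowel',atz('wrist',(565,243),54,st))
im=cv2.imread('pics/t9.png');
print('post',atz('top',(331,206.5),58),'pin',atz('top',(333.5,243.5),41))
from scipy import ndimage
hsv=cv2.cvtColor(im,cv2.COLOR_BGR2HSV);m=((hsv[...,0]>100)&(hsv[...,0]<125)&(hsv[...,1]>120)).astype(np.uint8);m[:, :300]=0;m[:,370:]=0
c=max(cv2.findContours(m,0,2)[0],key=cv2.contourArea);q=np.array([atz('top',p[0],20)[:2] for p in c],np.float32);print(cv2.minAreaRect(q))
d=arm.get_image('top')
im=d[0];cv2.imwrite('pics/t10.png',cv2.resize(im[170:320,290:380],None,fx=4,fy=4))
E
```

```text
[476.8 267.6  66. ] [632.8 257.8  48. ] 156.3355188467823 -3.6026527751481088
[527.7 264.4]
row [ 0.2 -0.2 16.9] wz -0.4
post [587.2 -14.   58. ] [587.1 -14.8  42. ] pin [505.3 -28.   41. ] dowel [433.4 -25.5  54. ]
post [582.6 -23.3  58. ] pin [506.8 -29.1  41. ]
((505.8478698730469, -27.814674377441406), (247.73583984375, 88.72968292236328), 3.934269666671753)
```

View pics/t10.png

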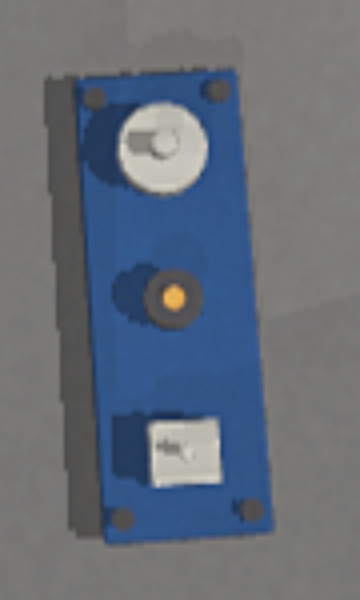

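move_arm(
  targets=[
    [0.2,-0.1,4,0,0,-0.4,0],
    [0.2,-0.1,8,0,0,-0.4,0],
    [0.2,-0.1,12,0,0,-0.4,0],
    [0.2,-0.1,15,0,0,-0.4,0],
    [0.2,-0.1,16.9,0,0,-0.4,0],
    [0.2,-0.1,16.9,0,0,-0.4,0],
    [0.2,-0.1,16.9,0,0,-0.4,0],
    [0.2,-0.1,16.9,0,0,-0.4,255],
    [0.2,-0.1,16.9,0,0,-0.4,255],
    [0.2,-0.1,16.9,0,0,-0.4,255],
    [0.2,-0.1,16.9,0,0,-0.4,255],
    [0.2,-0.1,16.9,0,0,-0.4,255],
    [0.2,-0.1,16.9,0,0,-0.4,255],
    [0.2,-0.1,16.9,0,0,-0.4,255],
  ],
)

```text
clock: 20.25
position: [526.4, 264.8, 22.7]
ee_rot: [-0.684, 0.729, -0.0, 0.0]
contact_force: [-2.1, 0.0, 6.3]
gripper_width: 17.5
```

move_arm(
  targets=[
    [0,0,-1,0,0,0,255],
    [0,0,-2.5,0,0,0,255],
    [0,0,-5,0,0,0,255],
    [0,0,-7.5,0,0,0,255],
    [0,0,-9,0,0,0,255],
    [0,0,-9,0,0,0,255],
    [0,0,-9,0,0,0,255],
  ],
)

```text
clock: 21.12
position: [525.4, 263.9, 111.0]
ee_rot: [-0.684, 0.729, 0.0, -0.001]
contact_force: [0.1, -0.7, -5.7]
gripper_width: 17.0
```

```bash
python3 - <<'E'
from h import *
np.set_printoptions(precision=3,suppress=True)
st=arm.read_state();print(st['position'],yaw(st),st['joints'],st['contact_force'],st['wrist_torque'],st['gripper_width'])
im,d=arm.get_image('wrist'); cv2.imwrite('pics/w11.png',im)
im,d=arm.get_image('scene'); cv2.imwrite('pics/s11.png',im)
# boss target = fixture centre + 80*(cos4,sin4); grasp = boss -51*(..)
c=np.array([505.9,-28]);f=np.array([np.cos(np.radians(4)),np.sin(np.radians(4))]);g=c+f*(80-51);print(g)
plan([(g[0],g[1],110,94)])
E
```

```text
[525.365 263.94  110.976] -93.66466953372246 [ 0.74   0.411 -0.219 -0.001 -0.943  0.767] [ 0.145 -0.704 -5.738] [-0.051  0.002 -0.044] 17.034371302916167
[534.829 -25.977]
row [28.87 -2.78  0.08] wz 172.3
```

View pics/w11.png

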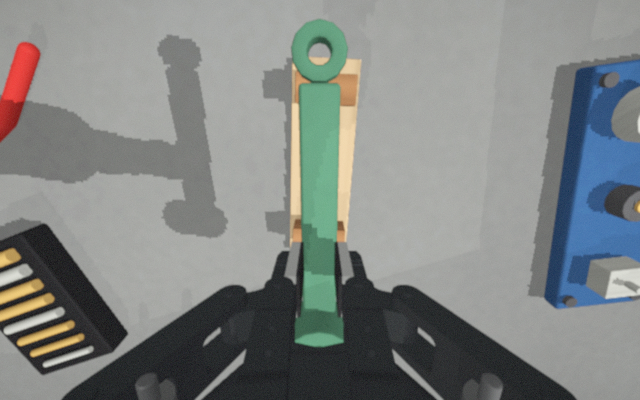

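View pics/s11.png

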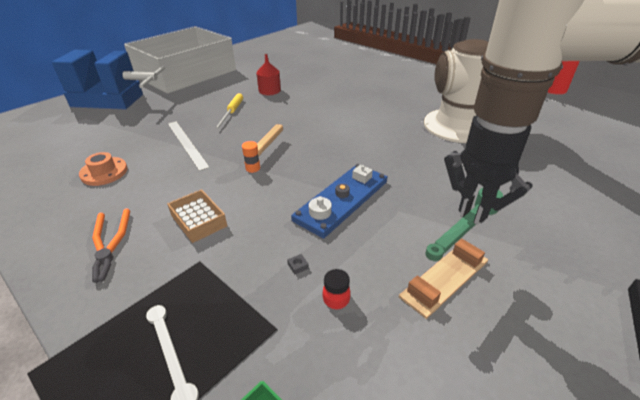

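move_arm(
  targets=[
    [1.5,0,0,0,0,9,255],
    [3,0,0,0,0,18,255],
    [5,-0.3,0,0,0,28,255],
    [7,-0.6,0,0,0,38,255],
    [9,-0.9,0,0,0,48,255],
    [11,-1.2,0,0,0,58,255],
    [13,-1.4,0,0,0,68,255],
    [15,-1.6,0,0,0,78,255],
    [17,-1.8,0,0,0,88,255],
    [19,-2,0,0,0,98,255],
    [21,-2.2,0,0,0,108,255],
    [23,-2.4,0,0,0,118,255],
    [25,-2.6,0,0,0,128,255],
    [27,-2.8,0,0,0,138,255],
    [28.9,-2.8,0,0,0,148,255],
    [28.9,-2.8,0,0,0,158,255],
    [28.9,-2.8,0,0,0,168,255],
    [28.9,-2.8,0,0,0,172.3,255],
    [28.9,-2.8,0,0,0,172.3,255],
    [28.9,-2.8,0,0,0,172.3,255],
  ],
)

```text
clock: 23.72
position: [535.6, -25.7, 111.7]
ee_rot: [0.681, 0.732, -0.0, -0.0]
contact_force: [0.1, 0.2, -4.3]
gripper_width: 17.6
```

```bash
python3 - <<'E'
from h import *
np.set_printoptions(precision=1,suppress=True)
st=arm.read_state();print(st['position'],yaw(st),st['joints'],st['contact_force'],st['wrist_torque'],st['gripper_width'])
im,d=arm.get_image('wrist'); cv2.imwrite('pics/w12.png',im)
for t in ('lever_eye','eye_seat'):
    x=arm.tip_of(t,'wrist'); print(t,x[:1],atz('wrist',x[0]['uv'],121 if 'lever' in t else 42,st) if x else '')
im,d=arm.get_image('scene'); cv2.imwrite('pics/s12.png',cv2.resize(im[90:260,240:440],None,fx=4,fy=4))
for t,z in (('lever_boss',121),('lever_eye',121),('post_seat',42),('eye_seat',42)):
    x=arm.tip_of(t,'scene'); print(t,x[:1],atz('scene',x[0]['uv'],z) if x else '')
E
```

```text
[535.6 -25.7 111.7] 94.12940761966449 [ 0.3  0.3 -0.3 -0.  -0.9 -1.8] [ 0.1  0.2 -4.3] [-0. -0. -0.] 17.59974993790312
lever_eye [{'uv': [318.1, 56.2], 'score': 0.93}] [431.2 -34.1 121. ]
eye_seat [{'uv': [320.5, 67.8], 'score': 0.58}] [425.9 -32.8  42. ]
lever_boss [{'uv': [317.1, 170.7], 'score': 0.85}] [582.  -29.5 121. ]
lever_eye [{'uv': [364.4, 141.1], 'score': 0.77}] [428.4 -30.  121. ]
post_seat [{'uv': [320.2, 205.0], 'score': 0.88}] [586.5 -18.3  42. ]
eye_seat [{'uv': [362.7, 170.4], 'score': 0.8}] [426.7 -30.4  42. ]
```

View pics/w12.png

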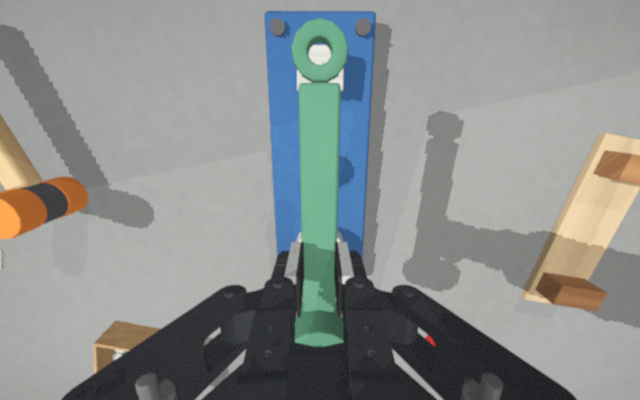

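View pics/s12.png

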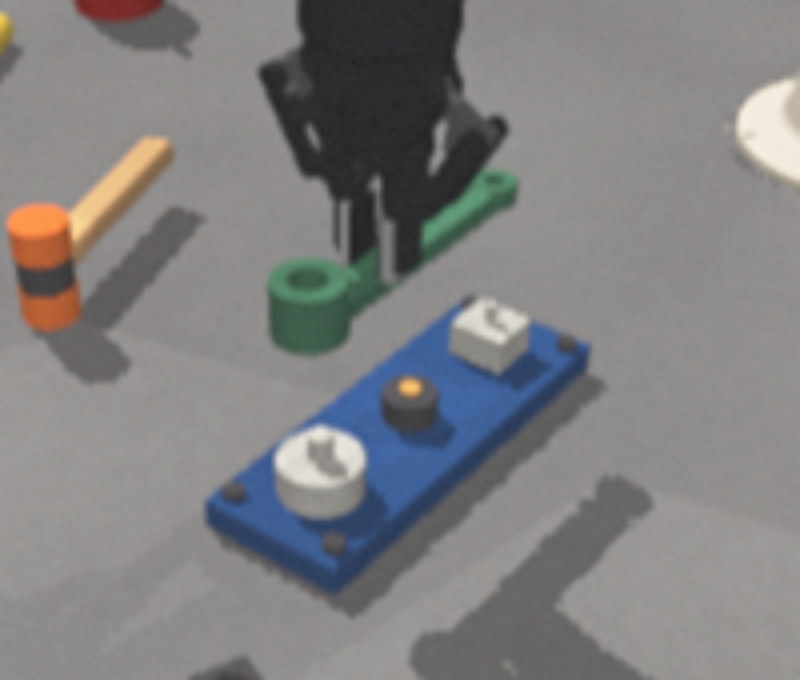

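move_arm(
  targets=[
    [0,0,0.6,0,0,0,255],
    [0,0,1.2,0,0,0,255],
    [0,0,1.8,0,0,0,255],
    [0,0,2.1,0,0,0,255],
    [0,0,2.1,0,0,0,255],
    [0,0,2.1,0,0,0,255],
    [0,0,2.1,0,0,0,255],
  ],
)

```text
clock: 25.0
position: [536.0, -25.7, 91.4]
ee_rot: [0.682, 0.732, 0.0, 0.0]
contact_force: [-0.0, 0.7, -4.7]
gripper_width: 17.3
```

```bash
python3 - <<'E'
from h import *
np.set_printoptions(precision=1,suppress=True)
st=arm.read_state();print(st['position'],yaw(st),st['contact_force'],st['gripper_width'],abs(st['joint_vel']).max())
im,d=arm.get_image('wrist'); cv2.imwrite('pics/w13.png',im)
P=cloud('wrist',d,st); hsv=cv2.cvtColor(im,cv2.COLOR_BGR2HSV)
m=(hsv[...,0]>60)&(hsv[...,0]<90)&(hsv[...,1]>80)&(d>0);m[:, :280]=0;m[:,360:]=0
a=m.copy();a[:90]=0;a[230:]=0;a[:, :305]=0;a[:,333:]=0;q=P[a];
A=np.c_[q[:,0],np.ones(len(q))];s=np.linalg.lstsq(A,q[:,2],rcond=None)[0];print('arm top slope rad',s[0],'z',q[:,2].mean(),'n',len(q),q[:,0].min(),q[:,0].max())
x=arm.tip_of('lever_eye','wrist');print(x[:1],atz('wrist',x[0]['uv'],102,st))
im,d=arm.get_image('scene'); cv2.imwrite('pics/s13.png',im)
for t,z in (('lever_boss',102),('lever_eye',102),('mallet_head',35),('grease_jar',0),('bolt_box',0),('square_nut',0)):
    x=arm.tip_of(t,'scene'); print(t,x[:1],atz('scene',x[0]['uv'],z) if x else '')
def pj(p):
    c=arm.camera_params('scene');v=(c['world_to_cam']@[*p,1])[:3];v=c['mtx']@v;return v[:2]/v[2]
print('expected boss top centre',pj((585.7,-22.4,134)),'eye top',pj((426.1,-33.6,116)))
E
```

```text
[536.  -25.7  91.4] 94.06649367476179 [-0.   0.7 -4.7] 17.347691560057328 0.00208392066534861
arm top slope rad -0.0029219450829687664 z 117.5656813111481 n 3896 448.0239639073199 519.4418889545058
[{'uv': [318.5, 55.2], 'score': 0.58}] [431.4 -33.7 102. ]
lever_boss [{'uv': [318.7, 180.5], 'score': 0.79}] [585.  -22.7 102. ]
lever_eye [{'uv': [363.1, 150.6], 'score': 0.62}] [436.5 -26.  102. ]
mallet_head [{'uv': [250.0, 159.8], 'score': 0.58}] [ 566.7 -273.    35. ]
grease_jar [{'uv': [336.1, 301.3], 'score': 0.83}] [723.9 145.1   0. ]
bolt_box [{'uv': [195.7, 222.1], 'score': 0.83}] [ 770.8 -213.9    0. ]
square_nut [{'uv': [299.9, 268.5], 'score': 0.6}] [713.2  45.8   0. ]
expected boss top centre [318.3 167.3] eye top [363.6 142.1]
```

View pics/w13.png

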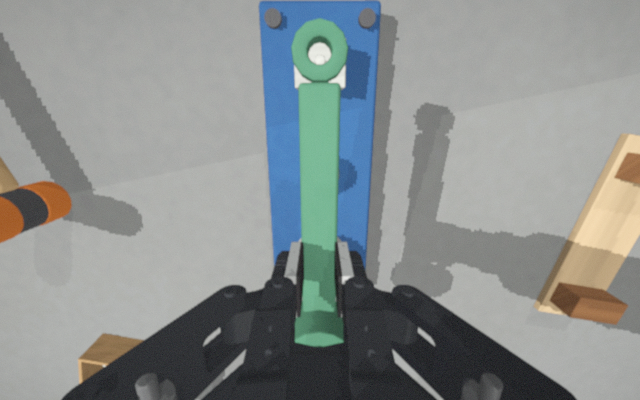

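View pics/s13.png

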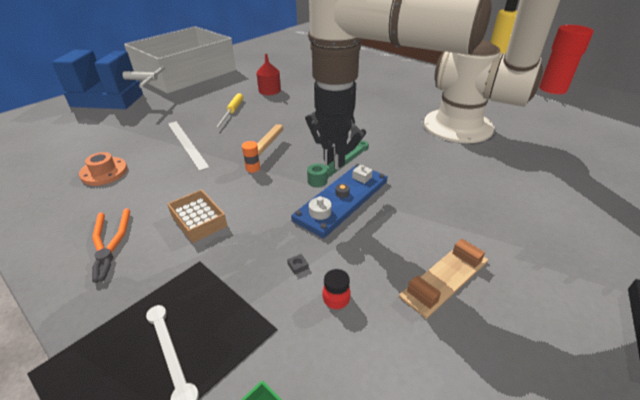

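Lever level (slope 0.003 rad), underside about 60 mm above the seats, and boss and eye within about 5 mm of their expected places. The bystanders read within about 6 mm of their earlier positions. Handing the job in.

```bash
python3 - <<'E'
from bench import arm
print(arm.job_done())
E
```

```text
the job is handed in; nothing more can be done
None
```

I pressed the pin fully home with the mallet, put the mallet back down on the bench, and handed the job in at about 25 s. At that point the gripper was holding the lever over the fixture.

- **Pin:** I pressed it slowly until the force on the mallet rose to about 22 N, well above the 7–8 N it takes to drive. The picture afterwards shows it standing only slightly above its guide.
- **Mallet:** it stands upright on the bench in its original spot, let go and clear of the fixture.
- **Lever:** I gripped it at about 51 mm from the boss and turned it about 172° to match the fixture. It was level (measured slope 0.003 rad), with its underside about 60 mm above the seats.
- **Alignment:** most readings put the boss and eye within about 5 mm of over the post and dowel. The scene network's last reading put the eye 10–13 mm off. The wrist picture and a by-eye check against the eye's expected position in the scene picture both disagree with that reading. All are inside the 16 mm limit.
- **Bystanders:** the jar, bolt box and nut read within about 6 mm of their starting positions, which is within the detectors' own scatter.

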